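# Fit the ring insert and hold the dye flask down on the press-to-run shaker

## Robot

A 6-joint arm with a two-finger parallel gripper is mounted at the origin on the work surface. World frame = base frame: x ahead of the robot, y to its left, z up, the work surface at z = 0. Lengths are in mm, angles in rad, forces in N, time in s.
With the tool pointing down it reaches from about 350 to 875 mm from the base axis. Payload 4.2 kg.
Tool frame: the origin (TCP) lies at the very end of the fingers, on their centre line; the grasp point (between the pads) lies arm.hold_point_z behind it (arm.hold_point_z is the distance from the TCP to the grasp point, in mm); y points along the fingers, x is the direction in which the jaws open and shut, and the axes are right-handed (so a half turn about y gives the same grasp; the last joint's range is limited). The gripper opens to 85 mm and grips with 20 to 120 N. Pads are 22 mm wide; open, the fingers measure 114 mm over their backs; the gripper's body (76 mm by 85 mm) begins 54 mm behind the grasp point. The pads swing forward as they close: fully open they stand 13 mm farther back than shut.
Start: joints at [1.392, 0.385, 0.008, 0, -1.194, -0.259], TCP at [264.934, 566.047, 231.312] pointing down, gripper open.
Joint ranges: [-3.14, 3.14], [-1.21, 2.06], [-1.07, 1.41], [-3.16, 2.05], [-2.99, -0.16], [-3.1, 3.1]. Speed limits (rad/s): [2.79, 2.79, 3.14, 3.14, 3.14, 3.14].

## Interface

Orientations are given as a unit quaternion [x, y, z, w].
In Python, from bench import arm gives the robot as it stands.
- The arm moves only by the shell command python3 -m creep 'ROWS'. ROWS is JSON, a list of rows, each a list of 3 entries, a list of its own where there are three numbers: the shift along the world's x, y, z in mm, then the turn, a rotation vector about the world's x, y, z in rad, then the gripper command: -1 is shut, 1 is fully open, values between are in proportion. In form: [[[dx, dy, dz], [wx, wy, wz], jaw], ...]. A call has 1 to 12 rows; each row is the pose to reach, as a shift and turn from the pose commanded when the call began; what a row does not reach only later rows make up. A row lasts 1/12 s, in which the tool goes at most 41.7 mm and 7.16 degrees, less where a joint would pass 70% of its speed; a pose out of reach is approached as far as the arm can. A call with a gripper value outside its range is refused whole. The fingers move at their own pace and stop on an object; the grip force is fixed at half the most. Time passes only in rows, so rows that repeat a pose let the fingers close. It gives the time, the measured TCP pose, the force and the opening at its end, in the units of the state.
- arm.read_state(): the state, without advancing time (a new reading comes with each control period).
- arm.get_image(name): name is "side" or "top" or "wrist"; returns (picture, depth): 480x640x3 uint8, red, green, blue; 480x640 float32, mm along the optical axis (not along the pixel's ray), 0 where there is no reading.
- arm.camera_params(name): a dict with "camera_matrix" (3x3 intrinsics, pixels), "k1" (the pictures are not rectified: a ray, as slopes to the right and down, at radius r is drawn at 1 + k1 r^2 times it, then the intrinsics apply), "extrinsics" (4x4, takes a point from world to camera coordinates); the wrist camera has in their place "T_tool_cam" (4x4, takes a point from camera to tool coordinates, whose origin is the TCP and whose axes are the tool frame's). Camera axes: x right, y down, z forward; pixel columns grow to the right and rows downward; lengths in mm; the calibration is good to about 2 mm. A picture is of the moment at which its call begins: read the wrist's pose just before it. camera_params takes no time and is no camera call.
- arm.job_done(): hands the job in, once; it reports no verdict.
The state is a dict: "clock": time; "joints": joint angles; "joint_vel": joint speeds; "joint_efforts": joint torques, N m; "position": TCP position; "ee_rot": TCP orientation; "contact_force": force on the tool from outside, world axes, zero at the start; "wrist_torque": the same for the moment, N m; "gripper_width": finger opening in mm.
Only numpy, scipy, OpenCV 4.12 (cv2) and the standard library are available. Lean on these libraries where they do the work, as an engineer would, in place of code of your own. Each camera call takes 0.05 s, during which the arm holds its last target.

## Task

Fit the round rubber ring into the round recess on top of the shaker's sprung head, then set the round-bellied stoppered flask upright in that ring and press it down until the head is fully down on its stop, so that the shaker runs. Finish while still holding the flask pressed down: do not let go of it at the end. Push on the flask only, not on the ring or the shaker, and leave everything else standing where it is.

Things in the scene. Friction and masses are not known exactly. Their poses are not given: they have to be found in the camera images.
- head (a joint): travel of the shaker's sprung head: 0 = up (rest), 0.014 m = fully down on its stop; it moves straight down. The spring lifts with 8 N at rest and 15 N at the stop (stiffness 500 N/m), the head itself weighs 1.5 N, so the ring and the flask alone do not push it down; pushing the flask to the stop takes about 11 N. It counts as fully down from 0.011 m
- recess (a point): centre of the flat floor of the round recess in the sprung head, z up. The head is a bright aluminium dish 96 mm across; the recess is 64 mm across and 8 mm deep, so the head's flat rim (16 mm wide) lies 8 mm above this point. At rest this point is 100 mm above the table. It moves with the head
- shaker: the shaker, fixed to the table: a grey box 130 x 130 mm, 68 mm high, on a black rubber foot, with the head on its top centre; a black knob on its front. Origin: centre of its underside, on the table; z up, front to its own -x
- ring_insert: the round ring to be fitted: plain black rubber, 58 mm outside, 46 mm inside, 22 mm high, about 50 g (varies), lying flat and loose on the table. Origin: centre of its underside, z up. Fitted, it rests on the recess floor and stands 14 mm above the head's rim
- round_flask: the flask to be pressed: amber glass, spherical belly of 62 mm diameter on a flat foot of about 26 mm, cylindrical neck of 24 mm diameter from 58 to 88 mm above the foot, a 29 mm lip at 88 to 93 mm and a cork stopper up to 107 mm; about 140 g (varies). Stands upright on the table. Origin: centre of the foot, z up along the neck
- belly (a point): centre of the round flask's spherical belly, 28 mm above its foot. When the flask sits in the fitted ring this point is on the ring's axis about 42 mm above the ring's underside (the foot about 14 mm above the recess floor)
- square_insert: another insert, of the same black rubber, 56 x 56 mm square with a round hole, 22 mm high; does not fit the recess, leave it. Origin: centre of its underside
- conical_flask: another stoppered amber flask, with a conical body 66 mm wide at the foot, and the same neck, lip and stopper, 107 mm high; leave it. Origin: centre of its foot
- tub1: white plastic tub with lid, 69 mm diameter, 50 mm high; leave it. Origin: centre of its underside
- tub2: a second tub like tub1; leave it. Origin: centre of its underside
- funnel: blue plastic funnel standing mouth down, 110 mm wide, 115 mm high; leave it. Origin: centre of its mouth, on the table
- squeeze_bottle: white plastic bottle with a nozzle, 60 mm diameter, 178 mm high; leave it. Origin: centre of its underside
- jar_band: bright steel screw band of a jar, 86 mm outside, 74 mm inside, 16 mm high; too big for the recess, leave it. Origin: centre of its underside
- spoon: steel spoon, 150 mm long, lying flat; leave it. Origin: on its underside, x along the spoon

How it is judged (in metres and radians):
On the way:
1. the round ring lies flat on the floor of the recess in the head, while the round flask is still away from it (horizontal distance between ring_insert and recess below 0.004 m and z of ring_insert in the frame of recess between -0.003 and 0.002 m and angle between ring_insert's own z axis and vertical below 0.08 rad and horizontal distance between belly and recess above 0.05 m), for 0.2 s.
At the end, for the whole second after the job is handed in: Ring flat in the recess (4 mm, 0.08 rad); round flask in it, centred within 5 mm, upright within 0.15 rad, at rest, bearing on it with over 4 N; head at least 11 mm down; the robot still holds or pushes the flask (over 3 N) and touches neither ring nor shaker (horizontal distance between ring_insert and recess below 0.004 m and z of ring_insert in the frame of recess between -0.003 and 0.002 m and angle between ring_insert's own z axis and vertical below 0.08 rad and value of joint head above 0.011 m and horizontal distance between belly and ring_insert below 0.005 m and z of belly in the frame of ring_insert between 0.036 and 0.048 m and angle between round_flask's own z axis and vertical below 0.15 rad and contact force between round_flask and ring_insert above 4 N and contact force between any of the fingers, the arm and round_flask above 3 N and contact force between each of the fingers, the arm and shaker below 0.5 N and contact force between each of the fingers, the arm and ring_insert below 0.5 N and linear speed of round_flask below 0.02 m/s); the arm keeps its last pose, push and grip.
It fails at once if another thing on the table is moved by more than 30 mm (distance of any of square_insert, conical_flask, tub1, tub2, funnel, squeeze_bottle, jar_band, spoon from where it was at the start of the episode above 0.03 m).
It fails at once if the round flask is tipped over (angle between round_flask's own z axis and vertical above 0.7 rad).
It also fails if it takes over 64 s, if anything falls off the work surface, if the arm or the gripper's body presses on something with over 40 N, if the wrist force passes 120 N, or if a joint passes its speed limit or range.

## Working session

There is one attempt and no reset: what is moved stays moved. The work goes in short steps, Python scripts to look and compute and a shell command to move; the robot and the scene stay as the last step left them, time stands still between calls to the robot, and variables do not carry over. Pictures are saved under pics/ and viewed, and the job is handed in when it is done.

```bash
mkdir -p pics; ls; python3 - <<'E'
from bench import arm
import cv2,numpy as np
print(arm.read_state(), arm.hold_point_z)
for n in ("top","side"):
    im,d=arm.get_image(n); cv2.imwrite(f"pics/{n}0.png",im[:,:,::-1]); np.savez(f"pics/{n}0.npz",im=im,d=d)
    print(n,arm.camera_params(n))
print(arm.camera_params("wrist"))
E
```

```text
pics
{'clock': 0.0, 'joints': array([ 1.39159543e+00,  3.85540796e-01,  6.61887208e-03, -5.19036686e-04,
       -1.19399287e+00, -2.58599521e-01]), 'joint_vel': array([ 0.00030671, -0.00038883,  0.00143136,  0.00036813, -0.00061143,
       -0.00034108]), 'joint_efforts': array([-1.38379901e-04, -3.92288625e+01,  1.88403815e+01,  4.18594211e+00,
       -4.65943012e-03, -6.62895872e-07]), 'position': array([264.69698644, 565.52998628, 230.22540121]), 'ee_rot': array([ 0.38006645, -0.59624802,  0.59711701, -0.3787995 ]), 'contact_force': array([-0.18776207,  0.28250111,  0.55408286]), 'wrist_torque': array([ 0.02793144, -0.01525872, -0.00729124]), 'gripper_width': 85.87868405975419} 18.700000000000003
top {'camera_matrix': array([[523.04503514,   0.        , 317.85218433],
       [  0.        , 523.04503514, 238.49801234],
       [  0.        ,   0.        ,   1.        ]]), 'k1': -0.021297413576537767, 'extrinsics': array([[-8.07698661e-03, -9.99862986e-01, -1.44489611e-02,
         3.78291868e+01],
       [-9.91047294e-01,  9.92979263e-03, -1.33141501e-01,
         5.79990689e+02],
  
[... 586 characters left out ...]
6.47959921e-01, -7.59806852e-01,
         1.10553965e+03],
       [ 0.00000000e+00,  0.00000000e+00,  0.00000000e+00,
         1.00000000e+00]])}
{'camera_matrix': array([[357.19905961,   0.        , 316.99029882],
       [  0.        , 357.19905961, 236.45730908],
       [  0.        ,   0.        ,   1.        ]]), 'k1': 0.0201566238166355, 'T_tool_cam': array([[ 9.99999580e-01,  7.75256745e-04, -4.88007209e-04,
        -4.06204987e-01],
       [ 7.03496497e-04, -3.08703080e-01,  9.51158196e-01,
        -1.42149545e+02],
       [ 5.86742478e-04, -9.51158140e-01, -3.08703496e-01,
         7.79823808e+01],
       [ 0.00000000e+00,  0.00000000e+00,  0.00000000e+00,
         1.00000000e+00]])}
```

View pics/top0.png

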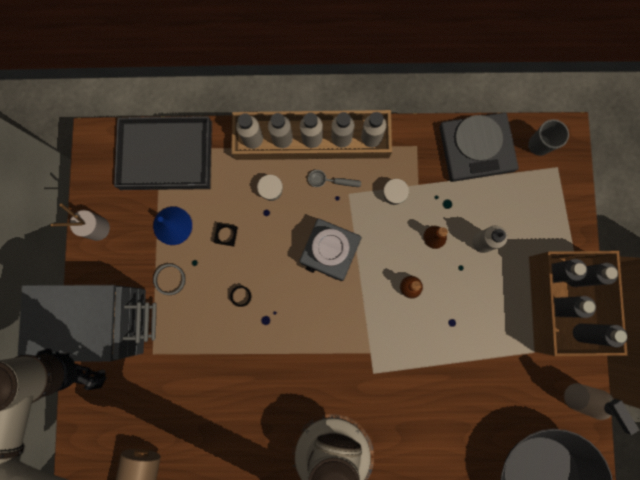

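View pics/side0.png

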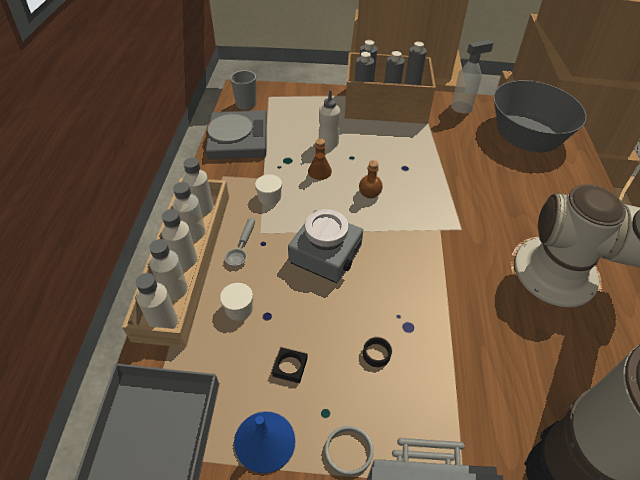

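```bash
cat > h.py <<'E'
import numpy as np,cv2
from bench import arm
from scipy.spatial.transform import Rotation as R
def cloud(n,d,st=None):
    p=arm.camera_params(n);K=p["camera_matrix"]
    v,u=np.mgrid[0:480,0:640]
    uv=np.stack([u,v],-1).reshape(-1,1,2).astype(np.float64)
    s=cv2.undistortPoints(uv,K,np.array([p["k1"],0,0,0,0.])).reshape(480,640,2)
    P=np.concatenate([s*d[...,None],d[...,None]],-1)
    if "extrinsics" in p:
        T=np.linalg.inv(p["extrinsics"])
    else:
        T=np.eye(4);T[:3,:3]=R.from_quat(st["ee_rot"]).as_matrix();T[:3,3]=st["position"];T=T@p["T_tool_cam"]
    W=P@T[:3,:3].T+T[:3,3]; W[d<=0]=np.nan
    return W
def circ(xy):
    xy=np.asarray(xy);A=np.c_[2*xy,np.ones(len(xy))];s=np.linalg.lstsq(A,(xy**2).sum(1),rcond=None)[0]
    return s[:2],np.sqrt(s[2]+s[:2]@s[:2])
E
python3 - <<'E'
from h import *
S={}
for n in("top","side"):
    z=np.load(f"pics/{n}0.npz");S[n]=(z["im"],cloud(n,z["d"]))
W=S["top"][1]
for nm,(u,v) in dict(ring=(241,296),flask=(411,287),cone=(436,237),shaker=(330,247),sq=(225,234),tub=(396,190),jar=(170,279),bot=(492,238),table=(260,330)).items(): print(nm,np.round(W[v,u]))
for n in S:
    im,W=S[n]; X,Y,Z=W[...,0],W[...,1],W[...,2]
    print(n)
    def near(c,r,lo,hi):
        return W[(np.hypot(X-c[0],Y-c[1])<r)&(Z>lo)&(Z<hi)]
    cs=S["top"][1]
    for nm,(u,v),r,lo,hi in (("ring",(241,296),50,14,40),("rim",(330,247),60,95,125),("belly",(411,287),45,5,60),("neck",(411,287),45,62,120),("ringtable",(241,296),90,-20,8),("boxtop",(330,247),110,50,80)):
        c=cs[v,u]; P=near(c,r,lo,hi)
        if nm in("belly",):
            A=np.c_[2*P,np.ones(len(P))];s=np.linalg.lstsq(A,(P**2).sum(1),rcond=None)[0];print(nm,len(P),s[:3],np.sqrt(s[3]+s[:3]@s[:3]))
        else: print(nm,len(P),P.mean(0),np.percentile(P,[5,50,95],axis=0).round(1).tolist(),(P.min(0)+P.max(0))/2,(P.max(0)-P.min(0)))
E
```

```text
ring [427. 247.  -3.]
flask [ 444. -208.   92.]
cone [ 578. -283.   64.]
shaker [550.   0.  99.]
sq [601. 294.  -1.]
tub [ 710. -182.   52.]
jar [476. 446.  -1.]
bot [ 565. -411.  132.]
table [334. 194.   1.]
top
ring 144 [426.89943287 248.68200694  21.12121638] [[402.3, 221.8, 15.4], [426.9, 250.5, 21.1], [453.4, 274.0, 26.6]] [426.79248958 248.30711659  22.32706828] [54.32586261 57.18769396 16.49521454]
rim 1061 [5.48897171e+02 4.99206698e-01 1.04332731e+02] [[509.7, -38.2, 97.0], [549.2, 0.4, 104.6], [587.5, 39.2, 111.7]] [5.49140213e+02 3.81231032e-01 1.06566416e+02] [94.34552277 93.31350275 22.85066883]
belly 339 [ 447.22391876 -214.72637161   17.02083127] 38.58741313482146
neck 104 [ 446.65009431 -215.40049445  101.1472    ] [[436.1, -226.4, 84.9], [446.2, -215.1, 105.2], [458.6, -205.4, 110.1]] [ 446.96949809 -215.75002124   88.46238682] [26.35242927 26.68252684 50.41969751]
ringtable 3146 [4.27039703e+02 2.47136333e+02 3.45037122e-01] [[353.7, 174.6, -4.8], [427.0, 247.0, 0.4], [499.6, 320.9, 5.4]] [427.99290488 247.11687591  -1.90310142] [176.9417697  178.69635024  19.640777
[... 579 characters left out ...]
799377 17.75419154]
belly 413 [ 447.1115059  -217.05303012   25.39693774] 32.60495076565771
neck 172 [ 448.09716046 -210.30441099   91.13523576] [[437.2, -221.3, 67.1], [448.5, -208.6, 93.2], [458.6, -203.6, 108.4]] [ 448.49821637 -213.88034643   86.42207393] [27.80195485 25.12044974 48.08290532]
ringtable 5213 [427.36002325 251.79455559   0.4951411 ] [[354.1, 175.8, -2.2], [427.8, 253.3, 0.5], [500.5, 322.4, 3.3]] [427.19571406 247.36656686   1.46184807] [179.61095656 179.08909062  12.98629107]
boxtop 1645 [545.1102675   34.25999206  65.79194155] [[480.7, -23.6, 52.9], [539.3, 39.4, 67.5], [616.5, 76.3, 71.1]] [549.11344088   3.60719112  62.70603826] [164.29027228 166.15229378  25.40515172]
```

```bash
python3 - <<'E'
from h import *
s=arm.read_state();print(R.from_quat(s["ee_rot"]).as_matrix().round(3))
M=R.from_quat(s["ee_rot"]).as_matrix()
print("y tilt err rotvec", np.cross(M[:,1],[0,0,-1]))
# image check: round recess & ring closeups
for n,(u,v) in dict(top=(241,296),side=(377,352)).items():
    im=np.load(f"pics/{n}0.npz")["im"]
    c=[cv2.resize(im[b-45:b+45,a-60:a+60],(400,300),interpolation=2) for a,b in ([(241,296),(330,247)] if n=="top" else [(377,352),(328,228)])]
    cv2.imwrite(f"pics/z_{n}.png",np.hstack(c)[:,:,::-1])
E
```

```text
[[-0.424 -0.001  0.906]
 [-0.906 -0.002 -0.424]
 [ 0.002 -1.     0.   ]]
y tilt err rotvec [ 0.00182583 -0.00070019  0.        ]
```

View pics/z_top.png

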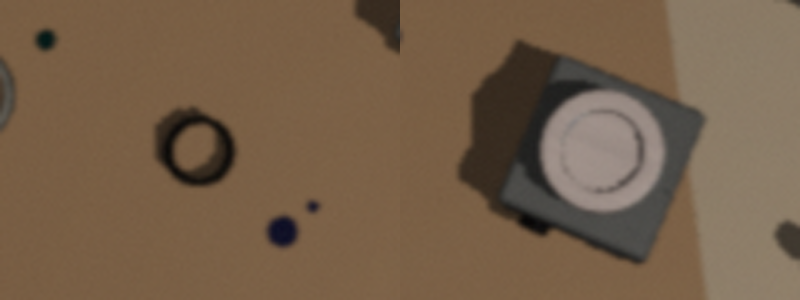

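View pics/z_side.png

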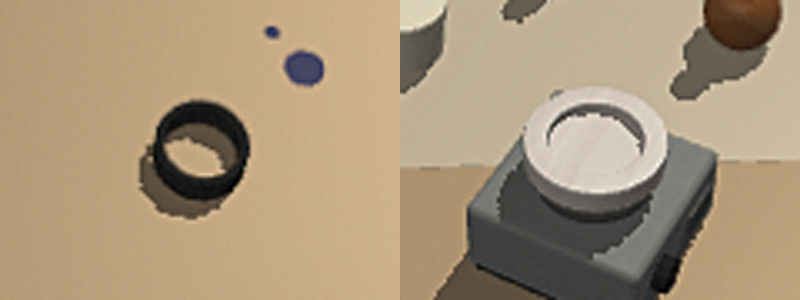

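```bash
python3 -m creep '[[[162,-317,-60],[0,0,0],1],[[162,-317,-60],[0,0,0],1],[[162,-317,-60],[0,0,0],1],[[162,-317,-60],[0,0,0],1],[[162,-317,-60],[0,0,0],1],[[162,-317,-60],[0,0,0],1],[[162,-317,-60],[0,0,0],1],[[162,-317,-60],[0,0,0],1],[[162,-317,-60],[0,0,0],1],[[162,-317,-60],[0,0,0],1],[[162,-317,-60],[0,0,0],1],[[162,-317,-60],[0,0,0],1]]'
cat > w.py <<'E'
import sys
from h import *
s=arm.read_state();im,d=arm.get_image("wrist");cv2.imwrite(f"pics/{sys.argv[1]}.png",im[:,:,::-1])
W=cloud("wrist",d,s);np.savez(f"pics/{sys.argv[1]}.npz",im=im,W=W,pos=s["position"])
print(s["clock"],s["position"].round(1),R.from_quat(s["ee_rot"]).as_matrix().round(3).tolist(),s["joints"].round(2),s["gripper_width"])
E
python3 w.py w1
```

```text
clock: 1.1
position: [427.0, 249.2, 171.3]
ee_rot: [-0.379, 0.597, -0.597, 0.379]
contact_force: [-1.0, 0.8, -0.3]
gripper_width: 85.6
1.1 [427.  249.2 171.3] [[-0.424, 0.0, 0.906], [-0.906, 0.0, -0.424], [-0.0, -1.0, -0.0]] [ 0.86  0.22 -0.39 -0.   -0.96  0.28] 85.61690864463993
```

View pics/w1.png

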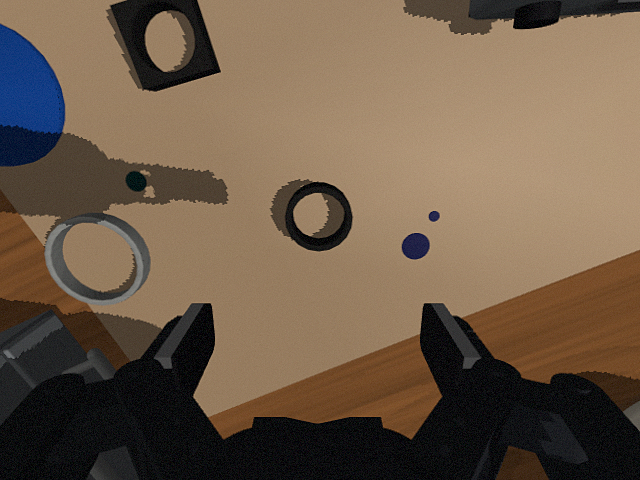

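```bash
python3 - <<'E'
from h import *
z=np.load("pics/w1.npz");W=z["W"];X,Y,Z=[W[...,i] for i in range(3)]
m=(np.hypot(X-427,Y-249)<45)&(Z>15)&(Z<30);P=W[m]
print(len(P),P.mean(0),(P.max(0)+P.min(0))/2,np.ptp(P,axis=0),circ(P[:,:2]),np.nanmedian(Z[330:380,270:350]))
# finger tips
F=W[300:345,190:450].reshape(-1,3);F=F[F[:,2]>60];print(F[:,2].min(),np.percentile(F[:,2],[1,5]))
h=cv2.minEnclosingCircle(P[:,:2].astype(np.float32));print(h)
E
```

```text
1456 [426.21868846 248.93799209  20.88009312] [425.71303276 248.94067205  19.27247572] [57.21047858 57.54154579  8.53926808] (array([426.18863012, 249.1677514 ]), np.float64(25.725521216441475)) 0.26720153016626114
183.3227944755028 [184.55666781 185.78353818]
((425.73077392578125, 249.1964111328125), 29.042795181274414)
```

```bash
python3 -m creep '[[[-1,0,-40],[0,0,0],1],[[-1,0,-80],[0,0,0],1],[[-1,0,-120],[0,0,0],1],[[-1,0,-150],[0,0,0],1],[[-1,0,-166],[0,0,0],1],[[-1,0,-166],[0,0,0],1],[[-1,0,-166],[0,0,0],1]]'
python3 -m creep '[[[0,0,0],[0,0,0],-1],[[0,0,0],[0,0,0],-1],[[0,0,0],[0,0,0],-1],[[0,0,0],[0,0,0],-1],[[0,0,0],[0,0,0],-1],[[0,0,0],[0,0,0],-1],[[0,0,0],[0,0,0],-1],[[0,0,0],[0,0,0],-1]]'
python3 w.py w2
```

```text
clock: 1.73
position: [425.6, 250.0, 4.9]
ee_rot: [0.381, -0.596, 0.596, -0.38]
contact_force: [0.4, -0.3, 0.8]
gripper_width: 85.2
clock: 2.4
position: [426.8, 250.3, 7.7]
ee_rot: [-0.378, 0.597, -0.596, 0.381]
contact_force: [-1.7, 0.9, 7.7]
gripper_width: 55.0
2.4 [426.8 250.3   7.7] [[-0.423, 0.003, 0.906], [-0.906, 0.003, -0.423], [-0.004, -1.0, 0.001]] [ 0.86  0.46 -0.57  0.   -0.54  0.27] 55.02567306464107
```

View pics/w2.png

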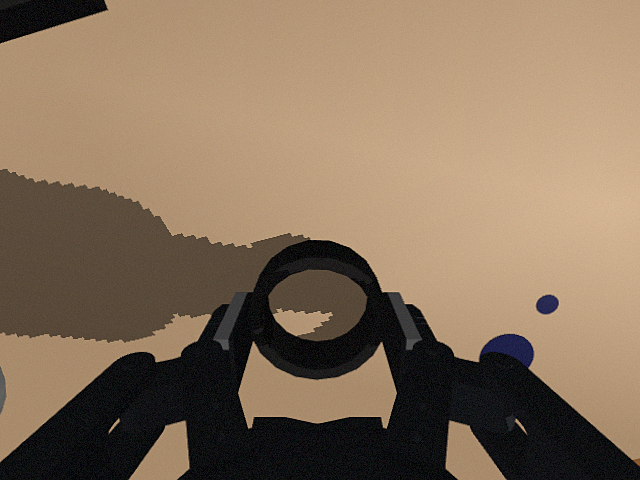

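```bash
python3 -m creep '[[[0,0,40],[0,0,0],-1],[[0,0,80],[0,0,0],-1],[[0,0,120],[0,0,0],-1],[[0,0,160],[0,0,0],-1],[[60,-120,180],[0,0,0],-1],[[60,-120,180],[0,0,0],-1],[[60,-120,180],[0,0,0],-1],[[60,-120,180],[0,0,0],-1],[[60,-120,180],[0,0,0],-1],[[60,-120,180],[0,0,0],-1]]'
python3 w.py w3
python3 - <<'E'
from h import *
im,d=arm.get_image("side");cv2.imwrite("pics/s3.png",im[:,:,::-1]); np.savez("pics/s3.npz",W=cloud("side",d),im=im)
E
```

```text
clock: 3.28
position: [485.9, 128.6, 186.1]
ee_rot: [-0.378, 0.597, -0.597, 0.38]
contact_force: [0.2, -0.1, -0.8]
gripper_width: 55.0
3.2833 [485.9 128.6 186.1] [[-0.426, 0.001, 0.905], [-0.905, 0.001, -0.426], [-0.002, -1.0, 0.001]] [ 0.58  0.22 -0.36 -0.   -1.    0.55] 54.99091779803379
```

View pics/w3.png

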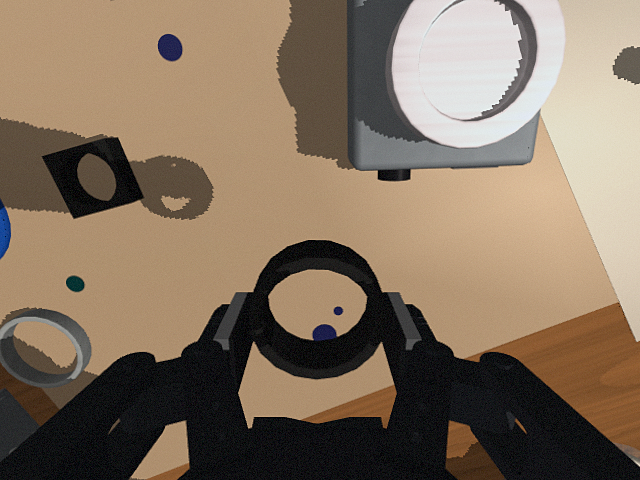

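View pics/s3.png

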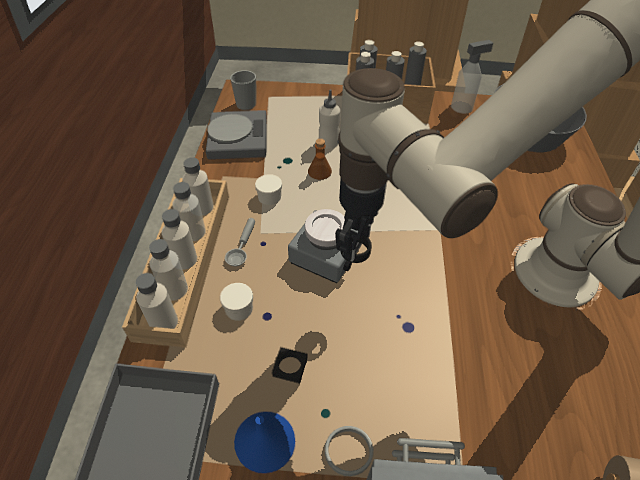

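```bash
python3 - <<'E'
from h import *
z=np.load("pics/w3.npz");W=z["W"];im=z["im"];pos=z["pos"]
X,Y,Z=[W[...,i] for i in range(3)]
ax=np.array([-.4245,-.9055]);az=np.array([.9055,-.4245])
v,u=np.mgrid[0:480,0:640]
# ring: region
m=(u>262)&(u<372)&(v>236)&(v<385)&(Z>150);P=W[m]-pos
t=np.c_[P[:,:2]@ax,P[:,:2]@az,P[:,2]]
print("zhist",np.histogram(t[:,2],bins=np.arange(-20,40,4)))
print("tool bbox",t.min(0),t.max(0))
top=t[t[:,2]>np.percentile(t[:,2],70)-1.5];print("top z",np.median(top[:,2]),"circle top",circ(top[:,:2]),len(top))
lo=t[t[:,2]<np.percentile(t[:,2],3)];print("lowest",np.percentile(t[:,2],[0.5,2,5,50,95,99]))
# along tool z at centre column
m=(abs(u-317)<4)&(v>236)&(v<385)&(Z>150);q=(W[m]-pos);q=np.c_[q[:,:2]@az,q[:,2],v[m]];print(q[::12].round(1))
# fingers tips
f=(u>215)&(u<250)&(v>290)&(v<350)&(Z>150);q=W[f]-pos;print("Ltip",np.percentile(q[:,2],[1,5]),np.percentile(q[:,:2]@ax,[5,95]),np.percentile(q[:,:2]@az,[1,99]))
f=(u>385)&(u<420)&(v>290)&(v<350)&(Z>150);q=W[f]-pos;print("Rtip",np.percentile(q[:,2],[1,5]),np.percentile(q[:,:2]@ax,[5,95]),np.percentile(q[:,:2]@az,[1,99]))
# dish
D=W[(np.hypot(X-549,Y-2)<56)&(Z>104.5)&(Z<114)];print("rim",len(D),np.median(D[:,2]),circ(D[:,:2]),cv2.minEnclosingCircle(D[:,:2].astype(np.float32)))
D=W[(np.hypot(X-549,Y-2)<26)&(Z>92)&(Z<106)];print("floor",len(D),np.median(D[:,2]))
E
python3 - <<'E'
from h import *
im=np.load("pics/s3.npz")["im"]
cv2.imwrite("pics/s3z.png",cv2.resize(im[180:300,270:430],(800,600),interpolation=2)[:,:,::-1])
E
```

```text
zhist (array([   0,    0,   12,  650,  896,  928, 1041, 1161, 3393,    0,    0,
          0,    0,    0]), array([-20, -16, -12,  -8,  -4,   0,   4,   8,  12,  16,  20,  24,  28,
        32,  36]))
tool bbox [-24.74155345 -29.42585615  -9.29827463] [23.71406713 28.86087905 15.8472711 ]
top z 13.48252482574776 circle top (array([-0.43315968,  0.38960893]), np.float64(25.56862334157236)) 3565
lowest [-7.32408157 -6.45000786 -5.15423739  9.92606501 14.26084157 14.77722508]
[[ 28.4  -5.6 240. ]
 [ 28.1  -5.1 241. ]
 [ 28.2  -2.2 243. ]
 [ 27.7  -1.  245. ]
 [ 28.2   1.8 246. ]
 [ 28.3   4.4 248. ]
 [ 28.1   6.3 250. ]
 [ 28.3   9.2 252. ]
 [ 27.9   9.1 253. ]
 [ 28.1  11.9 255. ]
 [ 27.2  11.7 257. ]
 [ 27.4  13.4 258. ]
 [ 26.6  13.3 260. ]
 [ 25.8  13.4 262. ]
 [ 25.   13.6 264. ]
 [ 25.   14.5 265. ]
 [ 23.6  13.2 267. ]
 [ 23.   13.9 269. ]
 [-23.4  -6.7 341. ]
 [-23.1  -4.6 343. ]
 [-23.8  -4.9 344. ]
 [-23.   -2.  346. ]
 [-23.7  -1.5 348. ]
 [-22.1   2.3 350. ]
 [-23.3   1.4 351. ]
 [-23.    3.3 353. ]
 [-23.7   3.8 355. ]
 [-23.1   5.3 356. ]
 [-22.5   7.4 358. ]
 [-24.2   6.6 360. ]
 [-22.9   9.7 362. ]
 [-23.1  10.1 363. ]
 [-23.1  11.5 365. ]
 [-23.3  12.5 367. ]
 [-23.4  13.1 368. ]
 [-24.1  13.4 370. ]
 [-24.3  14.6 372. ]
 [-25.7  14.  374. ]
 [-26.   14.3 375. ]
 [-26.5  15.  377. ]]
Ltip [ 8.09670709 11.42617436] [-38.09036322 -27.91217556] [-6.97757958 11.24670848]
Rtip [ 8.15878169 11.50116978] [27.1342123  37.59317037] [-5.84170862 11.25253418]
rim 10575 107.32982317326858 (array([546.83399489,   3.18119045]), np.float64(39.73898688535383)) ((547.8162841796875, 1.882793664932251), 48.30894088745117)
floor 7193 99.46845472345336
```

View pics/s3z.png

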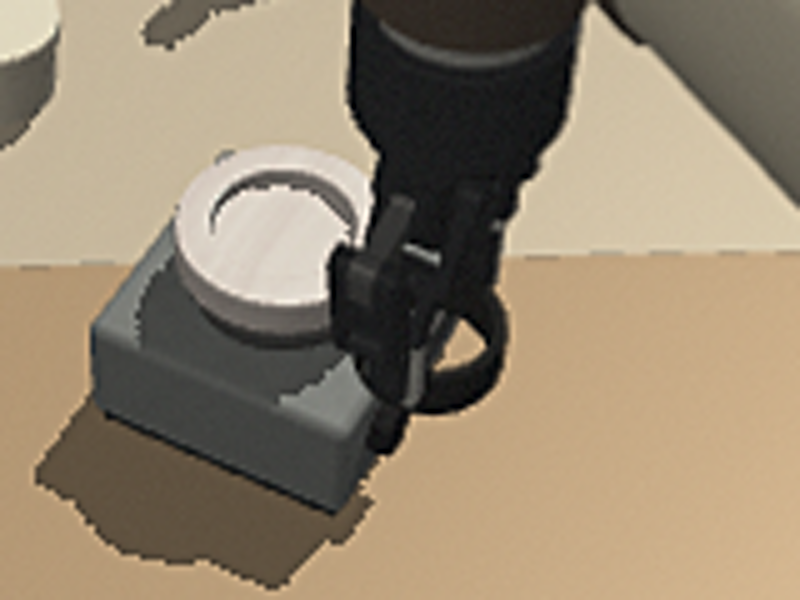

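```bash
python3 -m creep '[[[30,-60,0],[0,0,0],-1],[[62,-127,-20],[0,0,0],-1],[[62,-127,-40],[0,0,0],-1],[[62,-127,-50],[0,0,0],-1],[[62,-127,-50],[0,0,0],-1],[[62,-127,-50],[0,0,0],-1],[[62,-127,-50],[0,0,0],-1],[[62,-127,-50],[0,0,0],-1]]'
python3 w.py w4
python3 - <<'E'
from h import *
z=np.load("pics/w4.npz");W=z["W"];im=z["im"];pos=z["pos"]
X,Y,Z=[W[...,i] for i in range(3)]
D=W[(np.hypot(X-549,Y-2)<56)&(Z>103)&(Z<113)];print("rim",len(D),np.median(D[:,2]),cv2.minEnclosingCircle(D[:,:2].astype(np.float32)),D.min(0),D.max(0))
# outer edge in angular bins
c=np.array([548.5,2.]);
for it in range(5):
    r=np.hypot(*(D[:,:2]-c).T);a=np.degrees(np.arctan2(*(D[:,:2]-c).T[::-1]));E=[]
    for k in range(-180,180,10):
        s=(a>=k)&(a<k+10)
        if s.sum()>20:
            i=np.where(s)[0]; rr=np.percentile(r[i],97)
            if 44<rr<52: E.append(c+rr*np.array([np.cos(np.radians(k+5)),np.sin(np.radians(k+5))]))
    cc,R0=circ(E);c=cc
print(len(E),c,R0)
im2,d=arm.get_image("top");S=cloud("top",d);cv2.imwrite("pics/t4.png",cv2.resize(im2[200:300,270:400],(780,600),interpolation=2)[:,:,::-1])
im2,d=arm.get_image("side");cv2.imwrite("pics/s4.png",cv2.resize(im2[160:280,250:410],(800,600),interpolation=2)[:,:,::-1])
E
```

```text
clock: 4.05
position: [548.3, 3.6, 136.3]
ee_rot: [0.38, -0.596, 0.596, -0.381]
contact_force: [0.1, -0.2, -0.4]
gripper_width: 54.7
4.05 [548.3   3.6 136.3] [[-0.422, 0.002, 0.907], [-0.907, 0.0, -0.422], [-0.001, -1.0, 0.002]] [ 0.3   0.34 -0.32  0.   -0.91  0.83] 54.676011366117706
rim 9736 107.4748190109505 ((548.7910766601562, 1.391891360282898), 47.924434661865234) [511.19515998 -46.27869005 103.00415865] [595.91494661  47.48256916 110.14193813]
22 [548.25507664   1.60395826] 47.21813863917402
```

View pics/w4.png

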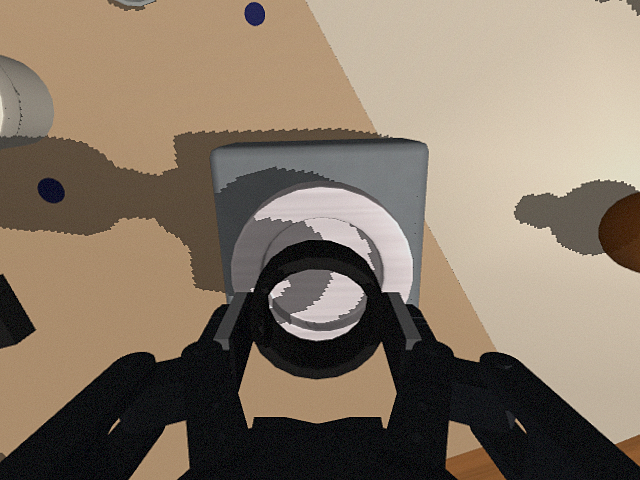

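View pics/s4.png

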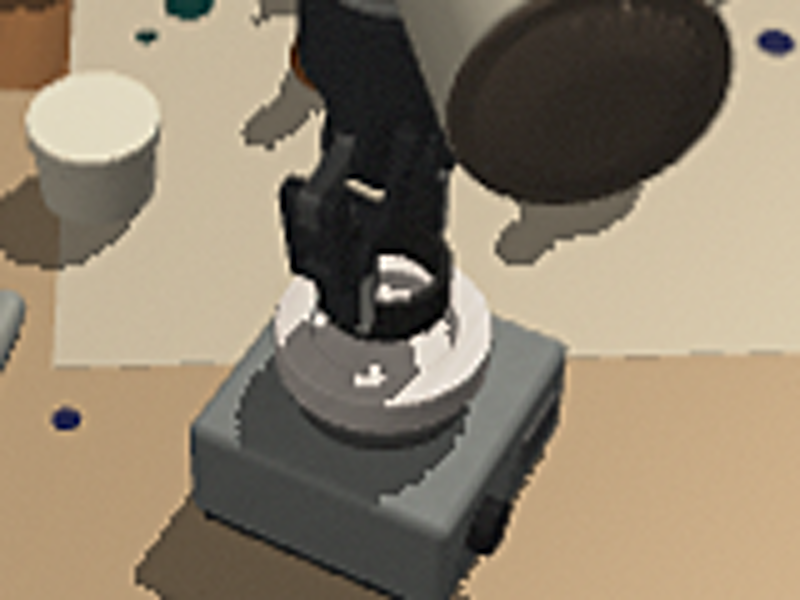

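```bash
python3 -m creep '[[[0,-1,0],[0,0,0],-1],[[0,-1,0],[0,0,0],-1],[[0,-1,0],[0,0,0],-1]]'; python3 -c "
from bench import arm
for i in range(3): print(arm.read_state()['position'])
arm.get_image('wrist');print(arm.read_state()['position'])"
```

```text
clock: 4.45
position: [548.0, 1.3, 135.6]
ee_rot: [0.379, -0.597, 0.597, -0.38]
contact_force: [0.1, -0.3, -1.3]
gripper_width: 55.3
[547.95147834   1.26358531 135.63798648]
[547.95147834   1.26358531 135.63798648]
[547.95147834   1.26358531 135.63798648]
[547.91701229   1.14937121 135.51355894]
```

```bash
python3 -m creep '[[[0,0,-8],[0,0,0],-1],[[0,0,-14],[0,0,0],-1],[[0,0,-18],[0,0,0],-1],[[0,0,-22],[0,0,0],-1],[[0,0,-24],[0,0,0],-1],[[0,0,-25],[0,0,0],-1],[[0,0,-25],[0,0,0],-1],[[0,0,-25],[0,0,0],-1]]'; python3 w.py w5
```

```text
clock: 5.17
position: [548.1, 1.0, 110.4]
ee_rot: [0.379, -0.597, 0.597, -0.38]
contact_force: [0.6, 0.4, 0.1]
gripper_width: 55.1
5.1667 [548.1   1.  110.4] [[-0.424, 0.0, 0.906], [-0.906, -0.0, -0.424], [-0.0, -1.0, 0.0]] [ 0.3   0.38 -0.34  0.   -0.85  0.84] 55.10776452365251
```

View pics/w5.png

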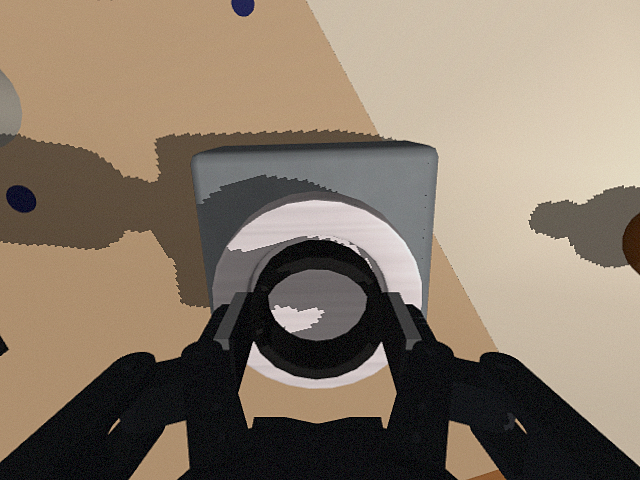

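```bash
python3 -m creep '[[[0,0,-1],[0,0,0],-1],[[0,0,-1],[0,0,0],0.6],[[0,0,-1],[0,0,0],1],[[0,0,-1],[0,0,0],1],[[0,0,-1],[0,0,0],1],[[0,0,-1],[0,0,0],1],[[0,0,-1],[0,0,0],1]]'; python3 -m creep '[[[0,0,20],[0,0,0],1],[[0,0,60],[0,0,0],1],[[0,0,90],[0,0,0],1],[[0,0,90],[0,0,0],1],[[0,0,90],[0,0,0],1]]';python3 w.py w6
python3 - <<'E'
from h import *
im2,d=arm.get_image("side");cv2.imwrite("pics/s6.png",cv2.resize(im2[160:280,250:410],(800,600),interpolation=2)[:,:,::-1])
z=np.load("pics/w6.npz");W=z["W"];X,Y,Z=[W[...,i] for i in range(3)]
for nm,rr,lo,hi in (("rim",55,104,111),("ring",36,117,128),):
    D=W[(np.hypot(X-548.5,Y-1.5)<rr)&(Z>lo)&(Z<hi)];print(nm,len(D),np.median(D[:,2]),cv2.minEnclosingCircle(D[:,:2].astype(np.float32)),circ(D[:,:2]))
    if nm=="ring":
        A=np.c_[D[:,:2]-D[:,:2].mean(0),np.ones(len(D))];print("tilt",np.linalg.lstsq(A,D[:,2],rcond=None)[0])
E
```

```text
clock: 5.8
position: [548.0, 1.1, 109.4]
ee_rot: [0.379, -0.597, 0.597, -0.38]
contact_force: [0.2, 0.8, -0.3]
gripper_width: 85.8
clock: 6.22
position: [548.9, 1.4, 201.5]
ee_rot: [0.378, -0.596, 0.597, -0.381]
contact_force: [-0.0, -0.4, -0.5]
gripper_width: 85.7
6.2167 [548.9   1.4 201.5] [[-0.424, 0.005, 0.906], [-0.906, 0.002, -0.424], [-0.003, -1.0, 0.004]] [ 0.3   0.28 -0.23 -0.   -1.06  0.84] 85.70288391101789
rim 7919 107.580740073365 ((547.4227905273438, 1.9328945875167847), 48.40204620361328) (array([548.21460874,   1.67198595]), np.float64(40.10887559341159))
ring 2321 121.32358762541787 ((547.7374267578125, 1.6874850988388062), 29.20806884765625) (array([548.4467433 ,   1.58339015]), np.float64(25.76950893839382))
tilt [ 4.95985959e-04 -2.24375173e-03  1.21109887e+02]
```

View pics/w6.png

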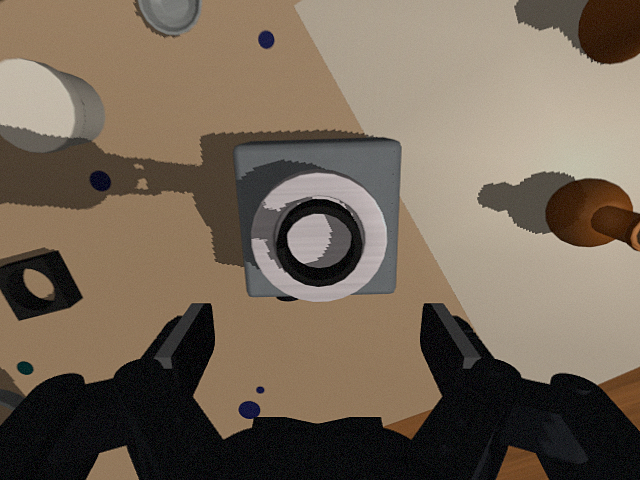

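View pics/s6.png

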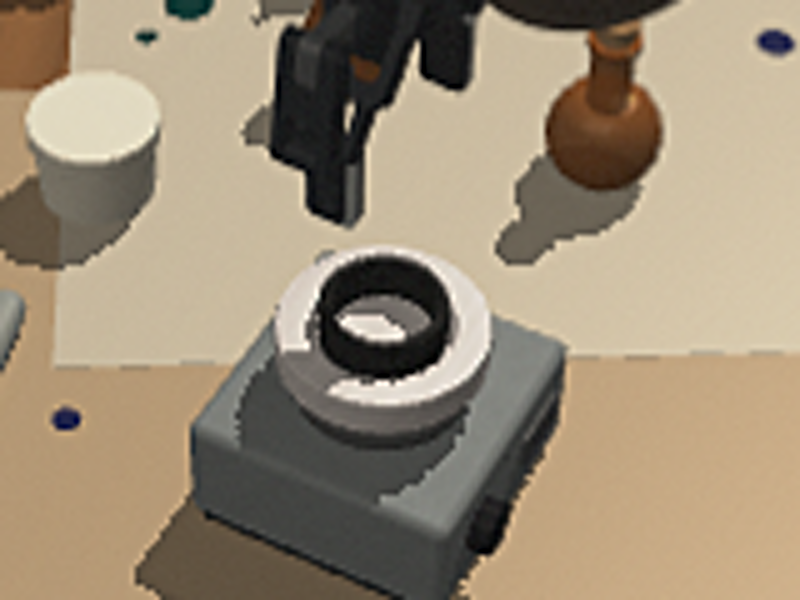

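```bash
python3 - <<'E'
from h import *
z=np.load("pics/w6.npz");W=z["W"]-z["pos"];im=z["im"]
ax=np.array([-.4245,-.9055]);az=np.array([.9055,-.4245])
for v in (306,315,325,335,345,355,365,380,395):
  for u in range(130,216,10):
    p=W[v,u]; 
    if p[2]>-20: print(v,u,(p[:2]@ax).round(1),(p[:2]@az).round(1),p[2].round(1),im[v,u].sum()//3)
# flask in wrist view
V=z["W"];X,Y,Z=[V[...,i] for i in range(3)]
D=V[(np.hypot(X-447,Y+215)<50)&(Z>5)&(Z<60)];A=np.c_[2*D,np.ones(len(D))];s=np.linalg.lstsq(A,(D**2).sum(1),rcond=None)[0];print(len(D),s[:3],np.sqrt(s[3]+s[:3]@s[:3]))
E
```

```text
306 190 -49.0 10.2 20.1 49
306 200 -45.3 10.0 19.8 56
306 210 -43.0 7.6 15.4 6
315 190 -46.8 10.1 26.7 55
315 200 -43.4 9.7 26.0 18
315 210 -43.1 4.0 16.1 2
325 170 -54.5 5.9 26.7 13
325 180 -48.1 9.8 33.0 47
325 190 -44.1 10.6 34.1 27
325 200 -42.7 7.3 28.9 7
325 210 -43.1 0.1 17.2 10
335 160 -55.8 5.5 32.5 5
335 170 -48.7 10.4 40.0 50
335 180 -45.7 10.0 39.3 50
335 190 -42.9 9.2 38.1 0
335 200 -43.3 2.8 28.3 0
335 210 -43.1 -3.7 18.5 6
345 150 -56.6 5.6 38.4 51
345 160 -52.9 6.1 39.2 7
345 170 -46.7 10.1 45.0 48
345 180 -43.8 9.8 44.6 15
345 190 -42.8 6.2 39.5 20
345 200 -43.2 -0.5 29.7 3
345 210 -43.0 -7.3 19.9 2
355 150 -54.2 5.5 43.8 19
355 160 -48.0 9.8 49.7 49
355 170 -44.7 10.1 50.1 51
355 180 -42.9 8.2 47.4 0
355 190 -42.9 2.7 40.0 4
355 200 -43.3 -4.3 30.4 7
355 210 -43.2 -11.7 20.2 0
365 130 -52.5 12.4 57.7 13
365 140 -49.7 12.6 57.9 18
365 150 -48.1 10.8 55.7 5
365 160 -45.3 10.8 55.7 18
365 170 -45.2 6.5 50.0 69
365 180 -42.9 5.1 48.3 7
365 190 -42.7 -0.1 41.6 15
365 200 -43.3 -7.8 31.4 12
380 130 -50.5 11.1 62.2 5
380 140 -48.5 10.2 61.1 5
380 150 -45.6 10.4 61.4 12
380 160 -43.1 10.1 61.0 15
380 170 -39.9 10.9 62.0 0
380 180 -43.0 0.5 49.5 12
380 190 -43.3 -6.0 41.7 0
395 130 -47.9 10.8 67.4 0
395 140 -45.5 10.6 67.1 4
395 150 -42.8 10.9 67.5 18
395 160 -40.3 10.7 67.4 6
395 170 -35.6 14.6 71.7 11
395 180 -32.0 16.9 74.3 2
395 190 -30.5 15.3 72.5 2
4056 [ 446.76722951 -216.01309464   28.10792234] 30.432687279331365
```

```bash
python3 -m creep '[[[-101,-217,0],[0,0,0],1],[[-101,-217,0],[0,0,0],1],[[-101,-217,0],[0,0,0],1],[[-101,-217,0],[0,0,0],1],[[-101,-217,0],[0,0,0],1],[[-101,-217,0],[0,0,0],1],[[-101,-217,0],[0,0,0],1],[[-101,-217,0],[0,0,0],1],[[-101,-217,-40],[0,0,0],1],[[-101,-217,-40],[0,0,0],1],[[-101,-217,-40],[0,0,0],1],[[-101,-217,-40],[0,0,0],1]]';python3 w.py w7
python3 - <<'E'
from h import *
z=np.load("pics/w7.npz")
V=z["W"];X,Y,Z=[V[...,i] for i in range(3)]
m=np.hypot(X-447,Y+215)<50
D=V[m&(Z>5)&(Z<54)];A=np.c_[2*D,np.ones(len(D))];s=np.linalg.lstsq(A,(D**2).sum(1),rcond=None)[0];print(len(D),s[:3],np.sqrt(s[3]+s[:3]@s[:3]))
for a,b in((60,85),(86,94),(95,103),(104,112)):
    D=V[m&(Z>a)&(Z<b)];print(a,len(D),cv2.minEnclosingCircle(D[:,:2].astype(np.float32)) if len(D) else 0)
E
```

```text
clock: 7.32
position: [447.8, -215.5, 159.9]
ee_rot: [0.38, -0.596, 0.596, -0.38]
contact_force: [-0.0, -0.3, 0.0]
gripper_width: 85.4
7.3167 [ 447.8 -215.5  159.9] [[-0.422, -0.0, 0.907], [-0.907, -0.001, -0.422], [0.001, -1.0, 0.0]] [-0.12  0.24 -0.4   0.   -0.93  1.26] 85.37057790390872
2847 [ 446.53039577 -215.79677366   27.68327062] 30.73106319280123
60 234 ((449.74688720703125, -217.4916534423828), 11.233776092529297)
86 468 ((447.41748046875, -216.47792053222656), 14.386638641357422)
95 63 ((452.1876220703125, -217.77108764648438), 9.671895027160645)
104 1249 ((446.9192810058594, -215.75709533691406), 12.630864143371582)
```

View pics/w7.png

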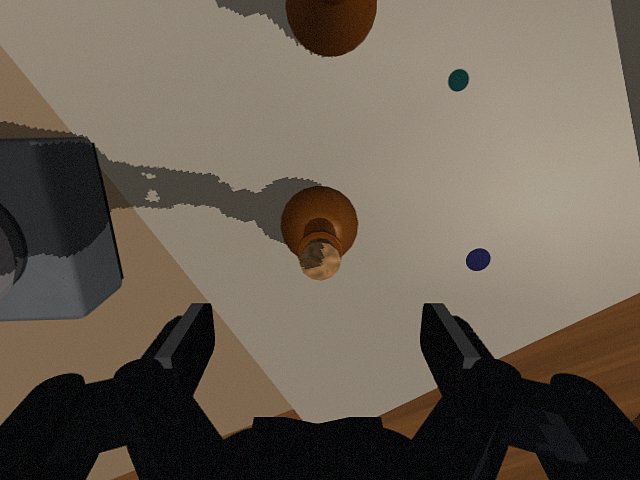

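```bash
python3 -m creep '[[[-1,0,-35],[0,0,0],1],[[-1,0,-65],[0,0,0],1],[[-1,0,-85],[0,0,0],1],[[-1,0,-94],[0,0,0],1],[[-1,0,-94],[0,0,0],1],[[-1,0,-94],[0,0,0],1]]'
python3 -m creep '[[[0,0,0],[0,0,0],-0.2],[[0,0,0],[0,0,0],-0.2],[[0,0,0],[0,0,0],-0.2],[[0,0,0],[0,0,0],-0.2],[[0,0,0],[0,0,0],-0.3],[[0,0,0],[0,0,0],-0.4],[[0,0,0],[0,0,0],-0.6],[[0,0,0],[0,0,0],-0.8],[[0,0,0],[0,0,0],-1],[[0,0,0],[0,0,0],-1],[[0,0,0],[0,0,0],-1],[[0,0,0],[0,0,0],-1]]';python3 w.py w8
```

```text
clock: 7.87
position: [447.3, -216.0, 66.5]
ee_rot: [0.379, -0.596, 0.597, -0.38]
contact_force: [1.2, -0.8, 0.8]
gripper_width: 85.5
clock: 8.87
position: [446.5, -216.2, 66.0]
ee_rot: [0.379, -0.596, 0.597, -0.38]
contact_force: [-0.9, -0.4, 5.1]
gripper_width: 25.1
8.8667 [ 446.5 -216.2   66. ] [[-0.424, 0.001, 0.906], [-0.906, -0.001, -0.424], [-0.0, -1.0, 0.001]] [-0.12  0.36 -0.52  0.   -0.69  1.26] 25.085405800006466
```

View pics/w8.png

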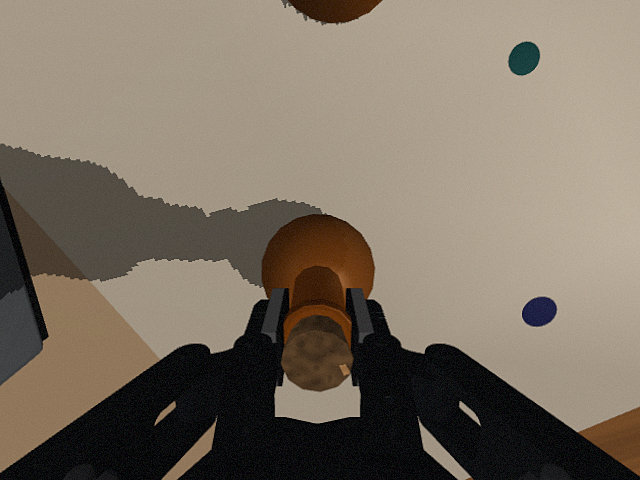

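```bash
python3 -m creep '[[[0,0,10],[0,0,0],-1],[[0,0,30],[0,0,0],-1],[[0,0,60],[0,0,0],-1],[[0,0,90],[0,0,0],-1],[[0,0,120],[0,0,0],-1],[[0,0,140],[0,0,0],-1],[[0,0,150],[0,0,0],-1],[[0,0,150],[0,0,0],-1]]'
python3 -m creep '[[[7,15,0],[0,0,0],-1],[[17,37,0],[0,0,0],-1],[[29,62,0],[0,0,0],-1],[[41,88,0],[0,0,0],-1],[[53,114,0],[0,0,0],-1],[[65,140,0],[0,0,0],-1],[[77,166,0],[0,0,0],-1],[[89,191,0],[0,0,0],-1],[[97,209,0],[0,0,0],-1],[[101,217,0],[0,0,0],-1],[[101,217,0],[0,0,0],-1],[[101,217,0],[0,0,0],-1]]'
python3 w.py w9
python3 - <<'E'
from h import *
z=np.load("pics/w9.npz");pos=z["pos"]
V=z["W"];X,Y,Z=[V[...,i] for i in range(3)]
m=np.hypot(X-pos[0],Y-pos[1])<45
im=z["im"].astype(int);am=(im[...,0]>im[...,2]*1.6+15)
D=V[m&am&(Z>pos[2]-70)&(Z<pos[2]-12)];A=np.c_[2*D,np.ones(len(D))]
for _ in range(4):
    A=np.c_[2*D,np.ones(len(D))];s=np.linalg.lstsq(A,(D**2).sum(1),rcond=None)[0];r=np.sqrt(s[3]+s[:3]@s[:3]);e=np.linalg.norm(D-s[:3],axis=1)-r;D=D[abs(e)<2]
print(len(D),s[:3],r,s[:3]-pos)
im2,d=arm.get_image("side");cv2.imwrite("pics/s9.png",cv2.resize(im2[130:280,230:430],(800,600),interpolation=2)[:,:,::-1])
E
```

```text
clock: 9.58
position: [446.7, -216.0, 216.9]
ee_rot: [0.378, -0.596, 0.598, -0.381]
contact_force: [0.7, 0.4, -1.8]
gripper_width: 24.8
clock: 10.58
position: [545.9, 0.9, 213.5]
ee_rot: [-0.381, 0.597, -0.596, 0.378]
contact_force: [-0.6, -1.4, -1.8]
gripper_width: 24.9
10.5833 [545.9   0.9 213.5] [[-0.424, -0.004, 0.906], [-0.906, -0.001, -0.424], [0.002, -1.0, -0.003]] [ 0.3   0.27 -0.21 -0.   -1.1   0.84] 24.897989479095166
5662 [546.05790926   0.88444092 175.20187392] 30.753558442029455 [ 1.31557674e-01  2.20935906e-02 -3.82824162e+01]
```

View pics/w9.png

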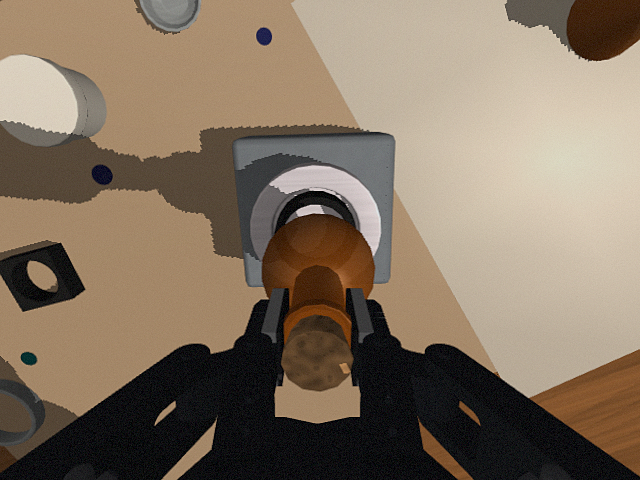

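View pics/s9.png

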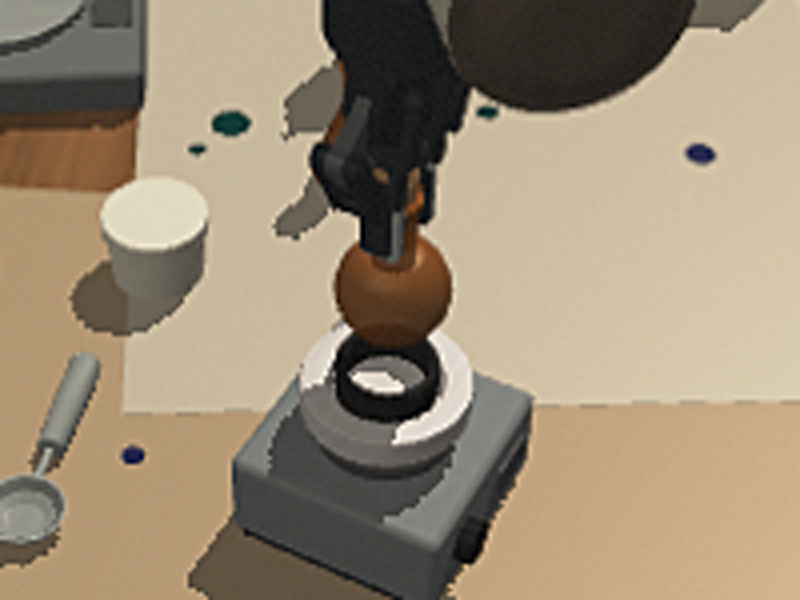

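```bash
python3 -m creep '[[[1,0.5,-8],[0,0,0],-1],[[1,0.5,-18],[0,0,0],-1],[[1,0.5,-26],[0,0,0],-1],[[1,0.5,-28],[0,0,0],-1],[[1,0.5,-28],[0,0,0],-1],[[1,0.5,-28],[0,0,0],-1]]'; python3 w.py w10
python3 - <<'E'
from h import *
z=np.load("pics/w10.npz");pos=z["pos"]
V=z["W"];X,Y,Z=[V[...,i] for i in range(3)]
im=z["im"].astype(int);am=(im[...,0]>im[...,2]*1.6+15)
D=V[(np.hypot(X-pos[0],Y-pos[1])<45)&am&(Z>pos[2]-70)&(Z<pos[2]-12)]
for _ in range(4):
    A=np.c_[2*D,np.ones(len(D))];s=np.linalg.lstsq(A,(D**2).sum(1),rcond=None)[0];r=np.sqrt(s[3]+s[:3]@s[:3]);e=np.linalg.norm(D-s[:3],axis=1)-r;D=D[abs(e)<2]
print("belly",s[:3],r)
D=V[(np.hypot(X-548.5,Y-1.5)<56)&(Z>104)&(Z<111)&~am];print(cv2.minEnclosingCircle(D[:,:2].astype(np.float32)),len(D),arm.read_state()["position"])
E
```

```text
clock: 11.18
position: [547.9, 1.4, 187.1]
ee_rot: [0.38, -0.597, 0.597, -0.379]
contact_force: [0.9, -0.2, -1.9]
gripper_width: 24.8
11.1833 [547.9   1.4 187.1] [[-0.424, -0.0, 0.906], [-0.906, -0.0, -0.424], [0.0, -1.0, -0.0]] [ 0.3   0.29 -0.25  0.   -1.03  0.83] 24.787390487232084
belly [548.25832689   1.37998774 148.82774767] 30.76036235987911
((547.5767822265625, 1.9718756675720215), 48.267364501953125) 5829 [548.18048313   1.45180703 187.51018204]
```

View pics/w10.png

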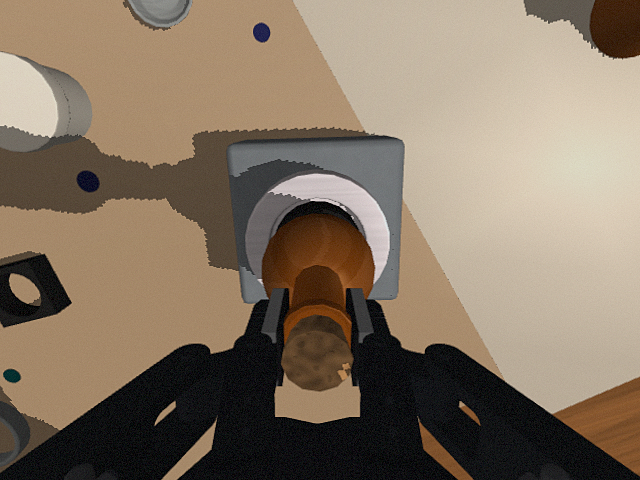

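```bash
python3 -m creep '[[[0,0,-4],[0,0,0],-1],[[0,0,-7],[0,0,0],-1],[[0,0,-9],[0,0,0],-1],[[0,0,-11],[0,0,0],-1],[[0,0,-11],[0,0,0],-1],[[0,0,-11],[0,0,0],-1]]'; python3 -m creep '[[[0,0,-2],[0,0,0],-1],[[0,0,-4],[0,0,0],-1],[[0,0,-6],[0,0,0],-1],[[0,0,-6],[0,0,0],-1],[[0,0,-6],[0,0,0],-1]]'
```

```text
clock: 11.73
position: [548.5, 1.5, 177.6]
ee_rot: [0.379, -0.596, 0.597, -0.38]
contact_force: [-1.9, -0.1, 4.8]
gripper_width: 25.2
clock: 12.15
position: [548.8, 1.4, 172.3]
ee_rot: [0.379, -0.596, 0.597, -0.381]
contact_force: [-2.3, -0.1, 8.3]
gripper_width: 25.0
```

```bash
python3 -m creep '[[[0,0,-2],[0,0,0],-1],[[0,0,-4],[0,0,0],-1],[[0,0,-5],[0,0,0],-1],[[0,0,-5],[0,0,0],-1],[[0,0,-5],[0,0,0],-1]]'; python3 -m creep '[[[0,0,-1],[0,0,0],-1],[[0,0,-2],[0,0,0],-1],[[0,0,-2],[0,0,0],-1],[[0,0,-2],[0,0,0],-1]]';  python3 w.py w11
cat > chk.py <<'E'
import sys
from h import *
n=sys.argv[1]
z=np.load(f"pics/{n}.npz");pos=z["pos"]
V=z["W"];X,Y,Z=[V[...,i] for i in range(3)]
im=z["im"].astype(int);am=(im[...,0]>im[...,2]*1.6+15)
D=V[(np.hypot(X-pos[0],Y-pos[1])<45)&am&(Z>pos[2]-70)&(Z<pos[2]-12)]
for _ in range(4):
    A=np.c_[2*D,np.ones(len(D))];s=np.linalg.lstsq(A,(D**2).sum(1),rcond=None)[0];r=np.sqrt(s[3]+s[:3]@s[:3]);e=np.linalg.norm(D-s[:3],axis=1)-r;D=D[abs(e)<2]
print("belly",s[:3],r)
q=np.hypot(X-548.5,Y-1.5)
D=V[(q<46)&(q>35)&(Z>84)&(Z<111)&~am];print("rim z",np.median(D[:,2]),len(D))
D=V[(q<29)&(q>23)&(Z>98)&(Z<128)&(im.sum(-1)<120)];print("ring z",np.percentile(D[:,2],[50,90]),len(D))
D=V[(q<85)&(q>55)&(Z>55)&(Z<80)];print("box z",np.median(D[:,2]),len(D))
im2,d=arm.get_image("side");cv2.imwrite(f"pics/{n}s.png",cv2.resize(im2[130:280,230:430],(800,600),interpolation=2)[:,:,::-1])
print(arm.read_state()["contact_force"])
E
python3 chk.py w11; python3 chk.py w10|head -3
```

```text
clock: 12.57
position: [549.1, 1.4, 168.0]
ee_rot: [0.379, -0.596, 0.597, -0.381]
contact_force: [-2.8, -0.5, 9.0]
gripper_width: 25.0
clock: 12.9
position: [549.2, 1.4, 166.3]
ee_rot: [0.379, -0.595, 0.597, -0.381]
contact_force: [-3.7, 0.4, 11.3]
gripper_width: 24.8
12.9 [549.2   1.4 166.3] [[-0.423, 0.004, 0.906], [-0.906, -0.001, -0.423], [-0.001, -1.0, 0.004]] [ 0.3   0.31 -0.28  0.   -0.98  0.83] 24.766371707126986
belly [548.51593287   1.70380509 128.14244317] 30.78376776353425
rim z 93.9966136379973 4390
ring z [105.1504254  107.72199581] 394
box z 67.35391332676588 10525
[-3.4189709  -0.30926876 10.74232462]
belly [548.25832689   1.37998774 148.82774767] 30.76036235987911
rim z 107.6210658833136 4079
ring z [118.2244565 121.85973  ] 788
```

View pics/w11.png

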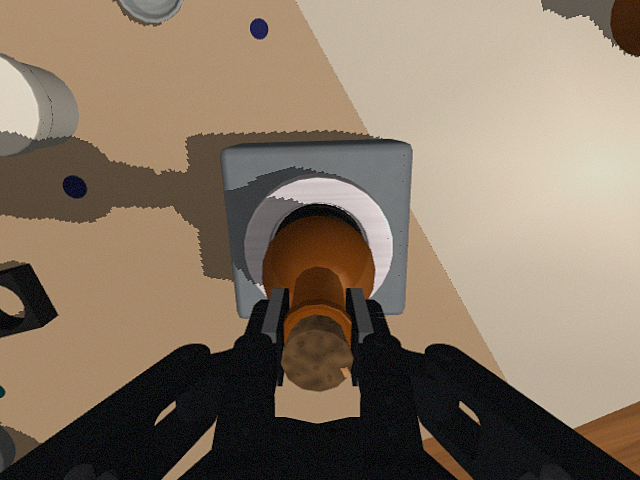

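View pics/w11s.png

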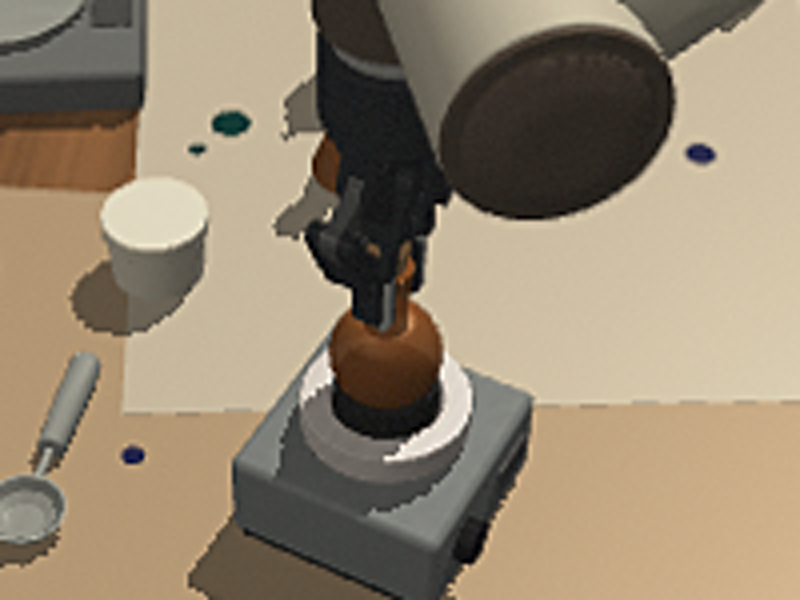

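```bash
python3 -m creep '[[[0,0,-1],[0,0,0],-1],[[0,0,-2],[0,0,0],-1],[[0,0,-2],[0,0,0],-1],[[0,0,-2],[0,0,0],-1],[[0,0,-2],[0,0,0],-1],[[0,0,-2],[0,0,0],-1]]';  python3 w.py w12; python3 chk.py w12
```

```text
clock: 13.55
position: [549.9, 1.3, 165.8]
ee_rot: [0.378, -0.595, 0.598, -0.382]
contact_force: [-3.8, -0.6, 16.9]
gripper_width: 24.9
13.55 [549.9   1.3 165.8] [[-0.422, 0.006, 0.906], [-0.906, -0.001, -0.422], [-0.002, -1.0, 0.006]] [ 0.3   0.31 -0.28  0.   -0.97  0.83] 24.894199886203303
belly [548.75187838   1.713764   127.74359292] 30.805448640522535
rim z 93.60864165166029 4371
ring z [104.55503013 107.26905934] 370
box z 67.32258117514779 10516
[-4.81931201e+00  1.50280372e-02  1.74497583e+01]
```

```bash
python3 -m creep '[[[0,0,0],[0,0,0],-1],[[0,0,0],[0,0,0],-1],[[0,0,0],[0,0,0],-1],[[0,0,0],[0,0,0],-1]]'; python3 -c "
from bench import arm
print(arm.job_done())"
```

```text
clock: 13.98
position: [549.9, 1.2, 165.8]
ee_rot: [0.378, -0.595, 0.598, -0.382]
contact_force: [-4.6, -0.1, 16.2]
gripper_width: 24.7
the job is handed in; nothing more can be done
None
```

I fitted the round ring in the recess, set the round flask upright in it, and pressed it down until the head was on its stop. I handed the job in at 14.0 s of the 64 s allowed, with the gripper still holding the flask. No verdict is reported.

- **Ring:** before I fetched the flask, its top stood 22 mm above the recess floor, its tilt was about 0.002 rad and it was within about 0.5 mm of the dish's centre. After pressing, its outline was mostly hidden under the flask, so I did not re-measure its centring.
- **Head:** the dish's rim had dropped about 14 mm. The upward force rose to about 16–17 N while the tool no longer moved, so the head is on its stop.
- **Flask:** its belly is about 42 mm above the recess floor and within about 0.5 mm of the ring's axis. It is tilted by roughly 0.03 rad.
- **Grip and side load:** the fingers hold the flask by its lip and neck, clear of the ring and the shaker. A side force of about 4–5 N along x remained at the end, with the tool about 1 mm off in x.
- **Other things:** the arm stayed clear of them, but I did not measure their positions again at the end.

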